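Break the stuck lid of a grinding jar free

TASK

Open the steel grinding jar: first slide it along the bench, lid on, fully home between the jaws of the bench fork so that it cannot turn. Then work the tight push-fit lid loose by twisting its knob back and forth while pulling gently, so that the jar stays down on the bench and in the fork, and set the lid down (do not drop it) upright inside the round steel pan. Leave the other things where they stand.

Things in the scene. Friction and masses are not known exactly. Their poses are not given: they have to be found in the camera images.
- jar_mid (a point): Steel grinding jar, 0.6 to 0.8 kg: square foot 56 x 56 mm, 20 mm high, then a round body 50 mm across up to the rim, 60 mm above its underside. Point: on its axis, 30 mm above the underside; x and y parallel to the foot's sides. It stands loose on the bench (z = 0), held only by its weight: dragged by its lid it tips, so push low (below 35 mm) or with a finger flat along its body. A straight pull on the lid lifts the jar.
- lid_grip (a point): Centre of the lid's round fluted knob, 36 mm across, 30 mm high (15 mm above the flange's top). The lid's seal resists sliding in any direction with 15 to 23 N in all (up to 0.37 N m to turn it), so while it turns little is left along the axis. It lets go after a rise of 20 mm; a rise of 2 to 3 mm with each turn of 0.8 rad, to and fro, does not lift the jar.
- lid: The jar's steel lid, 0.16 kg: under the knob a flange 47 mm across, 6 mm thick, that rests on the jar's rim; under it a spigot 32 mm across, 24 mm long, with a rubber ring. Origin: on the axis at the flange's underside, 24 mm above the spigot's end and 21 mm below the knob's centre; z up.
- fork_home (a point): Bench fork: aluminium U, 16 mm thick plus 6 mm screw heads, bolted to the bench, 108 mm wide. Point, at bench height: centre of the jar's underside when fully home against the back of the U. It opens to its -x; y is across the jaws, 60 mm apart. Straight jaws begin 22 mm in front of the point, flared lips reach 44 mm in front; the back face is 29.5 mm behind it, the block's end 60 mm.
- pan_floor (a point): Round shallow pan of stainless steel, 104 mm over the rim, 12 mm high, loose on the bench; the point is the centre of its inner floor, 3 mm above the bench. The flat floor is about 86 mm in diameter. It may stand to the left or to the right of the fork.
- petri: Bystander: covered clear petri dish with seeds, 88 mm in diameter, 16 mm high; origin at the centre of its underside. It stands on the side opposite to the pan.
- beaker: Bystander: empty glass beaker, 72 mm in diameter, 93 mm high; origin at the centre of its underside.
- sample_jar: Bystander: clear sample jar with white screw lid, 52 mm in diameter, 72 mm high; origin at the centre of its underside.
- timer: Bystander: small white bench timer, 24 x 66 mm, 62 mm high; origin at the centre of its underside.
Not all that is in view belongs to the job. What is shaped like the part that bears jar_mid but purple or red is not meant.

How it is judged:
By the outcome, as a careful person would: the job done as asked, in the order asked, and still so for the second after the job is handed in, with the robot touching nothing.
It also fails if it takes over 69 s, if anything falls off the work surface, if the arm or the gripper's body presses on something with over 40 N, if the wrist force passes 120 N, or if a joint passes its speed limit or range.

ROBOT

A 6-joint arm with a two-finger parallel gripper is mounted at the origin on a cart in front of the work surface, level with it; the furniture and walls round the work are solid. World frame = base frame: x ahead of the robot, y to its left, z up, the work surface at z = 0. Lengths are in m, angles in rad, forces in N, time in s.
With the tool pointing down it reaches from about 0.25 to 0.725 m from the base axis. Payload 4 kg.
Tool frame: the origin (TCP) lies between the finger pads; the fingertips stand 11 mm ahead of it and the grasp point (between the pads) lies 8 mm behind it (bot.tip_extent is the distance from the TCP to the fingertips, in m); z points along the fingers, y is the line along which they close (so a half turn about z gives the same grasp; the last joint's range is limited). The gripper opens to 85 mm and grips with 20 to 120 N. Pads are 22 mm wide; open, the fingers measure 114 mm over their backs; the gripper's body (76 mm by 85 mm) begins 54 mm behind the grasp point. The pads swing forward as they close: fully open they stand 13 mm farther back than shut.
Start: joints at [1.167, 0.241, 0.005, 1.335, 0, 1.571], TCP at [0.196, 0.46, 0.242] pointing down, gripper open.
Joint ranges: [-2.72, 2.72], [-1.05, 1.87], [-1.09, 1.28], [-1.99, 2.15], [-1.42, 1.44], [-3.14, 3.14]. Speed limits (rad/s): [2.79, 2.79, 3.14, 3.14, 3.14, 3.14].

INTERFACE

Orientations are given as a unit quaternion [x, y, z, w].
In Python, from workcell import bot gives the robot as it stands. The module is installed in compiled form; this text tells all that it offers.
- The arm moves only by the tool drive_tool, never from a script. Its argument "rows" is a list of rows, each an object of numbers: "dx", "dy", "dz": the shift along the tool's x, y, z in units of 50 mm (1.0 is 50 mm); "wx", "wy", "wz": the turn, a rotation vector about the tool's x, y, z in units of 5 degrees (1.0 is 5 degrees); "hand": the finger opening in mm, from 0 to 85.4. A call has 1 to 20 rows; each row is the pose to reach, as a shift and turn from the pose commanded when the call began, along the tool's axes at that moment; what a row does not reach only later rows make up. A row lasts 1/10 s, in which the tool goes at most 50 mm and 8.59 degrees, less where a joint would pass 70% of its speed; a pose out of reach is approached as far as the arm can. A call with a gripper value outside its range is refused whole. The fingers move at their own pace and stop on an object; the grip force is fixed at half the most. Time passes only in rows, so rows that repeat a pose let the fingers close. It gives the time, the measured TCP pose, the force, the opening and the grip force at its end, in the units of the state.
- bot.get_obs(): the state, without advancing time (a new reading comes with each control period).
- bot.camera(name): name is "scene" or "top" or "wrist"; returns the picture (420x560x3 uint8, red, green, blue); there is no depth.
- bot.get_calibration(name): a dict with "vfov" (degrees; the focal length in pixels is half the picture's height over the tangent of half this angle, whatever the lens; pixels are square), "cx", "cy" (the principal point, pixels), "origin" and "rotation" of the camera in the world; the wrist camera has in their place "mount" (4x4, takes a point from camera to tool coordinates, whose origin is the TCP and whose axes are the flange's). Camera axes: x right, y up, looking along -z (the intrinsics and any distortion apply to the point x, -y, -z); pixel columns grow to the right and rows downward; lengths in m; the calibration is good to about 2 mm. A picture is of the moment at which its call begins: read the wrist's pose just before it. get_calibration takes no time and is no camera call.
- bot.job_done(): hands the job in; it is judged then, once.
Trained networks look in the newest picture that a camera, given by its name, has taken for a name from the list of things; names that differ only in an ending like _2 or _b are one class to them, and where a whole thing is asked for, a point or a joint stands for the part that bears it (a point fixed in the world has none). Each returns a list of dicts, best first, with "score" (0 to 1); they miss things now and then, are a little off and sometimes report something else, mostly with a low value. They report only what shows in the picture. A call takes as long as a camera call. They do not tell look-alikes from the thing itself.
- bot.look_for(camera, thing): "extent" ([centre column, centre row, width, height] in pixels, round what is visible of it).
- bot.outline_of(camera, thing): "region" (420x560 bool, what is visible of it) and "extent" ([centre column, centre row, width, height] in pixels, round what is visible of it).
The state is a dict: "clock": time; "joint_pos": joint angles; "joint_vel": joint speeds; "tau": joint torques, N m; "eef_pos": TCP position; "tool_rot": TCP orientation; "ft_force": force on the tool from outside, world axes, zero at the start; "ft_torque": the same for the moment, N m; "grip_width": finger opening in m; "grasp_force": force on a finger pad.
Only numpy, scipy, OpenCV 4.12 (cv2) and the standard library are available. Lean on these libraries where they do the work, as an engineer would, in place of code of your own. Each camera call takes 0.05 s, during which the arm holds its last target. There are 200 camera calls.

## Working session

There is one attempt and no reset: what is moved stays moved. The work goes in short steps, Python scripts to look and compute and a tool call to move; the robot and the scene stay as the last step left them, time stands still between calls to the robot, and variables do not carry over. Pictures are saved under pics/ and viewed, at most 13 in all, crops included, and the job is handed in when it is done.

Besides the shell and the picture viewer there is one more tool, called after ">>>" as a command line: name --argument value ..., lists and objects as JSON in quotes. drive_tool: Moves the arm, as the interface text tells. Its arguments: {"type":"object","properties":{"rows":{"type":"array","items":{"type":"object","properties":{"dx":{"type":"number"},"dy":{"type":"number"},"dz":{"type":"number"},"wx":{"type":"number"},"wy":{"type":"number"},"wz":{"type":"number"},"hand":{"type":"number"}}}}},"required":["rows"]}

```bash
mkdir -p pics
cat > h.py <<'E'
import numpy as np, cv2
from workcell import bot
from scipy.spatial.transform import Rotation as R
def cal(n):
    c=bot.get_calibration(n); f=210/np.tan(np.radians(c['vfov'])/2); return c,f
def cam_pose(n,c):
    if n=='wrist':
        o=bot.get_obs(); T=np.eye(4); T[:3,:3]=R.from_quat(o['tool_rot']).as_matrix(); T[:3,3]=o['eef_pos']
        T=T@np.array(c['mount']); return T[:3,3],T[:3,:3]
    return np.array(c['origin']),np.array(c['rotation'])
def ray_z(n,u,v,z,pose=None):
    c,f=cal(n); o,Rm=pose or cam_pose(n,c)
    d=Rm@np.array([(u-c['cx'])/f,-(v-c['cy'])/f,-1]); return o+d*(z-o[2])/d[2]
def proj(n,p,pose=None):
    c,f=cal(n); o,Rm=pose or cam_pose(n,c)
    q=Rm.T@(np.array(p)-o); return c['cx']+f*q[0]/-q[2], c['cy']-f*q[1]/-q[2]
def snap(n,name):
    im=bot.camera(n); cv2.imwrite(f'pics/{name}.png',im[:,:,::-1]); return im
E
python3 - <<'E'
from h import *
for n in ['top','scene']:
    snap(n,n+'0'); c=bot.get_calibration(n); print(n,{k:np.round(v,3).tolist() if not isinstance(v,str) else v for k,v in c.items()})
    for t in ['jar_mid','lid','fork_home','pan_floor','petri','beaker','sample_jar','timer']:
        print(t,[(round(d['score'],2),np.round(d['extent']).tolist(), np.round(ray_z(n,d['extent'][0],d['extent'][1],0.01)[:2],3).tolist()) for d in bot.look_for(n,t)[:4]])
print(bot.get_calibration('wrist')); o=bot.get_obs(); print(o)
E
```

```text
top {'vfov': 46.279, 'cx': 275.403, 'cy': 206.263, 'origin': [0.393, 0.038, 1.219], 'rotation': [0.048, -0.039, -0.701, 0.711]}Traceback (most recent call last):
  File "<stdin>", line 5, in <module>
  File "h.py", line 13, in ray_z
    d=Rm@np.array([(u-c['cx'])/f,-(v-c['cy'])/f,-1]); return o+d*(z-o[2])/d[2]
      ~~^~~~~~~~~~~~~~~~~~~~~~~~~~~~~~~~~~~~~~~~~~~~
ValueError: matmul: Input operand 1 has a mismatch in its core dimension 0, with gufunc signature (n?,k),(k,m?)->(n?,m?) (size 3 is different from 4)
```

View pics/top0.png

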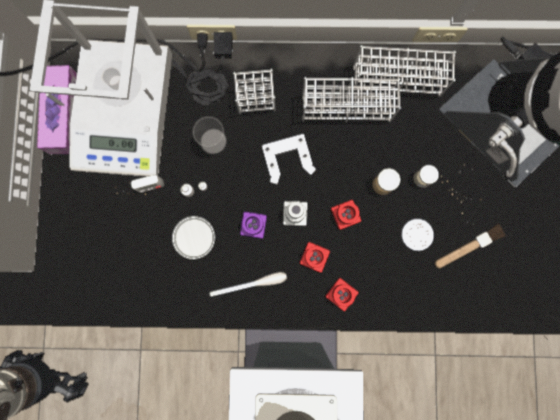

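The top view shows the steel jar at (295,213), with purple (253,224) and red (347,214), (315,257), (342,295) look-alikes. The fork is at (287,157), the pan at (194,238), the petri dish at (417,235), the beaker at (209,136), the sample jar at about (387,182) and the timer at (147,183). The calibration rotation is a quaternion, so I'll fix the helper.

```bash
sed -i "s/return np.array(c\['origin'\]),np.array(c\['rotation'\])/return np.array(c['origin']),R.from_quat(c['rotation']).as_matrix()/" h.py
python3 - <<'E'
from h import *
zs=dict(jar_mid=.02,lid=.08,fork_home=.016,pan_floor=.012,petri=.016,beaker=.0,sample_jar=.0,timer=.0)
for n in ['top','scene']:
    im=snap(n,n+'1'); c=bot.get_calibration(n); print(n,[k for k in c], c['origin'])
    for t in zs:
        print(t,[(round(d['score'],2),np.round(d['extent']).tolist(), np.round(ray_z(n,d['extent'][0],d['extent'][1],zs[t])[:2],3).tolist()) for d in bot.look_for(n,t)[:5]])
    if n=='top':
        cv2.imwrite('pics/crop.png',cv2.resize(im[110:270,160:370,::-1],None,fx=3.7,fy=3.7,interpolation=cv2.INTER_CUBIC))
print(bot.get_calibration('wrist')); o=bot.get_obs(); print(o['clock'],o['eef_pos'],o['tool_rot'],o['grip_width'])
E
```

```text
top ['vfov', 'cx', 'cy', 'origin', 'rotation'] [0.39339659 0.03766705 1.21888775]
jar_mid [(0.92, [315.0, 258.0, 30.0, 25.0], [0.416, -0.044]), (0.89, [347.0, 214.0, 28.0, 28.0], [0.525, -0.122]), (0.83, [254.0, 225.0, 25.0, 24.0], [0.494, 0.107]), (0.79, [341.0, 297.0, 32.0, 32.0], [0.325, -0.108]), (0.55, [295.0, 213.0, 20.0, 26.0], [0.525, 0.006])]
lid [(0.77, [295.0, 213.0, 24.0, 19.0], [0.519, 0.007])]
fork_home [(0.92, [290.0, 159.0, 50.0, 49.0], [0.662, 0.02])]
pan_floor []
petri [(0.66, [419.0, 234.0, 30.0, 29.0], [0.48, -0.297])]
beaker [(0.6, [210.0, 138.0, 31.0, 37.0], [0.717, 0.224]), (0.58, [295.0, 213.0, 21.0, 17.0], [0.528, 0.004])]
sample_jar [(0.94, [385.0, 182.0, 22.0, 27.0], [0.609, -0.221]), (0.17, [290.0, 160.0, 50.0, 50.0], [0.664, 0.019])]
timer [(0.43, [212.0, 138.0, 33.0, 33.0], [0.717, 0.22])]
scene ['vfov', 'cx', 'cy', 'origin', 'rotation'] [ 0.12543285 -0.72510175  0.4903854 ]
jar_mid [(0.96, [293.0, 244.0, 30.0, 29.0], [0.529, 0.005]), (0.94, [261.0, 264.0, 27.0, 37.0], [0.428, -0.039]), (0.81, [260.0, 228.0, 27.0, 32.0], [0.495, 0.109]), (0.58, [230.0, 2
[... 467 characters left out ...]
0, 36.0], [0.774, 0.322])]
sample_jar [(0.89, [383.0, 280.0, 34.0, 45.0], [0.64, -0.181])]
timer [(0.73, [253.0, 182.0, 14.0, 22.0], [0.622, 0.449])]
{'vfov': 68.94444491610291, 'cx': 275.5216639379339, 'cy': 208.47655899780872, 'mount': array([[ 3.93771579e-04,  9.52411895e-01,  3.04813759e-01,
         7.81645180e-02],
       [ 9.99999922e-01, -3.78202913e-04, -1.10121653e-04,
         2.11577622e-04],
       [ 1.04002793e-05,  3.04813779e-01, -9.52411970e-01,
        -1.32255443e-01],
       [ 0.00000000e+00,  0.00000000e+00,  0.00000000e+00,
         1.00000000e+00]])}
1.0 [0.19646062 0.45976724 0.24232996] [2.00544661e-01 9.79684561e-01 9.73276660e-06 4.64995282e-06] 0.08559237360942604
```

View pics/crop.png

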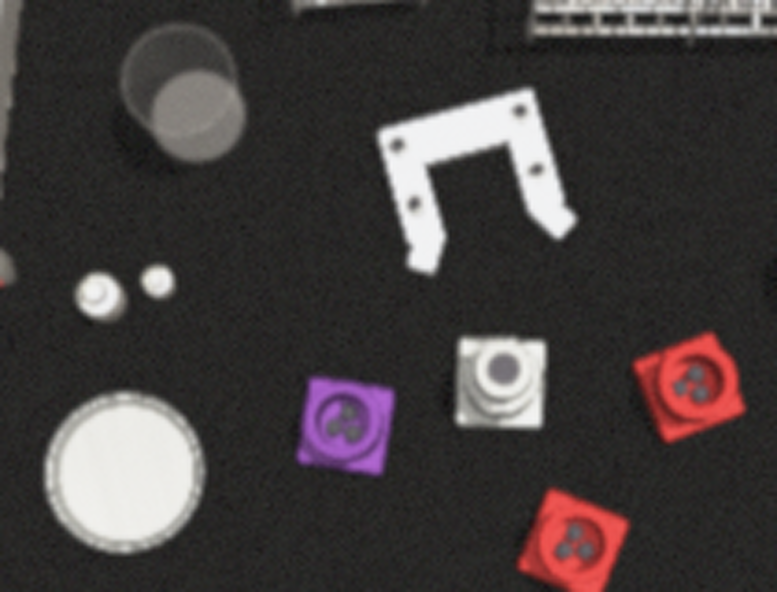

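View pics/scene1.png

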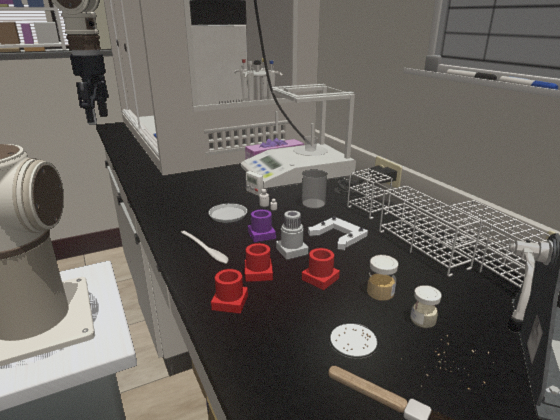

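The crop confirms the target: the steel jar with its lid on, foot centred at crop (501,383), which is about (295,213) in the picture. The look-alikes have no lid and are purple or red. The fork opens toward the robot, rotated about 15°, and the pan is on the left.

Run:
```python
from h import *
def P(u,v,z): return ray_z('top',160+(u+.5)/3.7-.5,110+(v+.5)/3.7-.5,z)
im=cv2.imread('pics/top1.png')
# fork mask
g=im.min(axis=2); m=(g>150).astype(np.uint8); n,l,s,c=cv2.connectedComponentsWithStats(m)
for nm,(u,v) in dict(fork=(287,143),pan=(194,238),foot=(286,222)).items():
    k=l[v,u]; mm=(l==k).astype(np.uint8); 
    cnt=max(cv2.findContours(mm,cv2.RETR_EXTERNAL,cv2.CHAIN_APPROX_NONE)[0],key=len)
    r=cv2.minAreaRect(cnt); z=dict(fork=.016,pan=.012,foot=.02)[nm]
    print(nm,s[k],r, ray_z('top',*r[0],z), [np.round(ray_z('top',*q,z)[:2],4).tolist() for q in cv2.boxPoints(r)])
a,b=P(378,131,.016),P(532,88,.016); d=(a-b)[:2]; print('fork back',a,b,np.linalg.norm(d))
x=np.array([d[1],-d[0]])/np.linalg.norm(d); print('fork x yaw',np.arctan2(x[1],x[0]),'home',(a+b)[:2]/2-.06*x)
f=[P(458,338,.02),P(545,338,.02),P(543,428,.02),P(458,428,.02)]; print('foot',np.round(f,4),np.mean(f,0))
print('knob top',P(503,369,.096),'pan',P(125,472,.012))
print('yaw tool x', R.from_quat(bot.get_obs()['tool_rot']).as_matrix().round(3))
```

```text
fork [ 262  134   53   50 1054] ((287.58489990234375, 158.54718017578125), (40.65872573852539, 45.60370635986328), 74.05460357666016) [0.66287354 0.02550785 0.016     ] [[0.696, 0.0949], [0.7295, -0.0147], [0.6301, -0.0433], [0.5971, 0.0652]]
pan [ 173  216   41   43 1347] ((193.25001525878906, 237.2500457763672), (40.305084228515625, 41.01219177246094), 45.0) [0.46331265 0.25509236 0.012     ] [[0.4617, 0.326], [0.5345, 0.257], [0.465, 0.1843], [0.3931, 0.2532]]
foot [284 219   5   6  19] ((285.5000305175781, 222.00006103515625), (4.949747085571289, 3.535533905029297), 45.0) [0.50347389 0.02870464 0.02      ] [[0.5046, 0.0361], [0.5108, 0.03], [0.5024, 0.0213], [0.4961, 0.0274]]
fork back [0.69657806 0.09054572 0.016     ] [ 0.72773815 -0.01345348  0.016     ] 0.1085669544958587
fork x yaw 0.2911068255370773 home [0.6546825  0.02132536]
foot [[ 0.5553  0.0345  0.02  ]
 [ 0.5561 -0.0233  0.02  ]
 [ 0.4961 -0.0225  0.02  ]
 [ 0.4953  0.0337  0.02  ]] [0.5256916 0.0055935 0.02     ]
knob top [0.52598979 0.00646797 0.096     ] pan [0.46343516 0.25468014 0.012     ]
yaw tool x [[-0.92   0.393  0.   ]
 [ 0.393  0.92   0.   ]
 [-0.     0.    -1.   ]]
```

>>> drive_tool --rows '[{"dx": -0.3,"dy": -0.18,"wz": -0.3,"hand": 85},{"dx": -0.9,"dy": -0.54,"wz": -0.8,"hand": 85},{"dx": -1.7,"dy": -1.02,"wz": -1.5,"hand": 85},{"dx": -2.5,"dy": -1.5,"wz": -2.2,"hand": 85},{"dx": -3.3,"dy": -1.98,"wz": -2.9,"hand": 85},{"dx": -4.1,"dy": -2.46,"wz": -3.6,"hand": 85},{"dx": -4.9,"dy": -2.94,"wz": -4.3,"hand": 85},{"dx": -5.7,"dy": -3.42,"wz": -5.0,"hand": 85},{"dx": -6.5,"dy": -3.9,"wz": -5.7,"hand": 85},{"dx": -7.3,"dy": -4.38,"wz": -6.3,"hand": 85},{"dx": -8.1,"dy": -4.86,"wz": -6.9,"hand": 85},{"dx": -8.8,"dy": -5.28,"wz": -7.4,"hand": 85},{"dx": -9.3,"dy": -5.58,"wz": -7.7,"hand": 85},{"dx": -9.6,"dy": -5.76,"wz": -7.88,"hand": 85},{"dx": -9.64,"dy": -5.76,"wz": -7.88,"hand": 85},{"dx": -9.64,"dy": -5.76,"wz": -7.88,"hand": 85},{"dx": -9.64,"dy": -5.76,"wz": -7.88,"hand": 85}]'

```text
invalid input at $.rows[0]: expected keys dx, dy, dz, wx, wy, wz, hand
```

Run:
```python
from h import *
o=bot.get_obs(); print(o['clock'],o['eef_pos'],o['tool_rot'],o['joint_pos'],bot.tip_extent,o['ft_force'])
im=snap('wrist','w1')
for t in ['jar_mid','lid','fork_home']:
    print(t,[(round(d['score'],2),np.round(d['extent']).tolist(), np.round(ray_z('wrist',d['extent'][0],d['extent'][1],.02)[:2],3).tolist()) for d in bot.look_for('wrist',t)[:5]])
```

```text
1.0 [0.19646062 0.45976724 0.24232996] [2.00544661e-01 9.79684561e-01 9.73276660e-06 4.64995282e-06] [ 1.16697839e+00  2.40537305e-01  4.97946389e-03  1.33521755e+00
 -5.20746939e-06  1.57080608e+00] 0.011 [ 0.28186449  1.11236925 -0.39203308]
jar_mid []
lid []
fork_home []
```

View pics/w1.png

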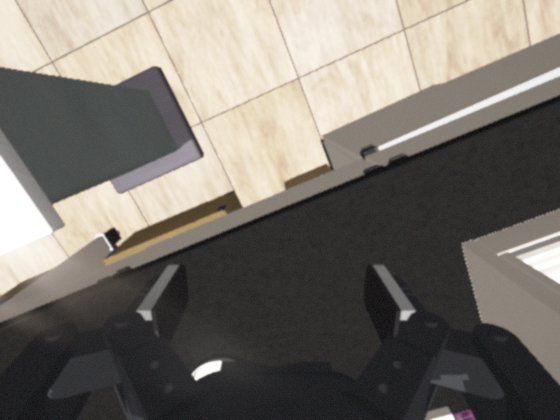

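The move was refused because every key is required. The picture is from the start pose: bench edge and robot cart, with the fingers at (165,300) and (390,300), and the lower part of the view hidden by the gripper. I'll view the fork from a bit further on.

>>> drive_tool --rows '[{"dx": -0.4,"dy": -0.17,"dz": 0,"wx": 0,"wy": 0,"wz": -0.3,"hand": 85},{"dx": -1.1,"dy": -0.46,"dz": 0,"wx": 0,"wy": 0,"wz": -0.8,"hand": 85},{"dx": -1.9,"dy": -0.8,"dz": 0,"wx": 0,"wy": 0,"wz": -1.3,"hand": 85},{"dx": -2.8,"dy": -1.18,"dz": 0,"wx": 0,"wy": 0,"wz": -2,"hand": 85},{"dx": -3.7,"dy": -1.56,"dz": 0,"wx": 0,"wy": 0,"wz": -2.6,"hand": 85},{"dx": -4.6,"dy": -1.94,"dz": 0,"wx": 0,"wy": 0,"wz": -3.2,"hand": 85},{"dx": -5.5,"dy": -2.32,"dz": 0,"wx": 0,"wy": 0,"wz": -3.8,"hand": 85},{"dx": -6.4,"dy": -2.7,"dz": 0,"wx": 0,"wy": 0,"wz": -4.4,"hand": 85},{"dx": -7.3,"dy": -3.08,"dz": 0,"wx": 0,"wy": 0,"wz": -5,"hand": 85},{"dx": -8.2,"dy": -3.46,"dz": 0,"wx": 0,"wy": 0,"wz": -5.7,"hand": 85},{"dx": -9.1,"dy": -3.84,"dz": 0,"wx": 0,"wy": 0,"wz": -6.4,"hand": 85},{"dx": -10,"dy": -4.22,"dz": 0,"wx": 0,"wy": 0,"wz": -7,"hand": 85},{"dx": -10.7,"dy": -4.52,"dz": 0,"wx": 0,"wy": 0,"wz": -7.5,"hand": 85},{"dx": -11.1,"dy": -4.7,"dz": 0,"wx": 0,"wy": 0,"wz": -7.8,"hand": 85},{"dx": -11.26,"dy": -4.76,"dz": 0,"wx": 0,"wy": 0,"wz": -7.88,"hand": 85},{"dx": -11.26,"dy": -4.76,"dz": 0,"wx": 0,"wy": 0,"wz": -7.88,"hand": 85},{"dx": -11.26,"dy": -4.76,"dz": 0,"wx": 0,"wy": 0,"wz": -7.88,"hand": 85},{"dx": -11.26,"dy": -4.76,"dz": 0,"wx": 0,"wy": 0,"wz": -7.88,"hand": 85}]'

```text
clock: 3.0
eef_pos: [0.6199, 0.021, 0.2426]
tool_rot: [-0.142, 0.99, 0.0, -0.0]
ft_force: [0.2, 0.5, 1.1]
grip_width: 0.0848
grasp_force: 0.0
```

Run:
```python
from h import *
o=bot.get_obs(); print(o['clock'],o['eef_pos'],o['tool_rot'],o['joint_pos'],o['ft_force'])
im=snap('wrist','w2')
for t in ['jar_mid','lid','fork_home']:
    print(t,[(round(d['score'],2),np.round(d['extent']).tolist(), np.round(ray_z('wrist',d['extent'][0],d['extent'][1],.02)[:2],3).tolist()) for d in bot.look_for('wrist',t)[:5]])
```

```text
3.0 [0.61989481 0.02101371 0.24263066] [-1.42194927e-01  9.89838662e-01  1.42046001e-04 -7.90971647e-05] [ 3.37607927e-02  4.87111792e-01  3.64082194e-01  1.44795487e+00
  2.65212445e-04 -2.51596281e-01] [0.23148533 0.50903138 1.1241423 ]
jar_mid [(0.93, [387.0, 96.0, 73.0, 74.0], [0.497, 0.112]), (0.89, [171.0, 54.0, 73.0, 70.0], [0.522, -0.122]), (0.64, [290.0, 96.0, 58.0, 71.0], [0.526, 0.01]), (0.54, [272.0, 10.0, 34.0, 20.0], [0.453, -0.031])]
lid [(0.64, [288.0, 92.0, 46.0, 48.0], [0.523, 0.007])]
fork_home [(0.93, [269.0, 212.0, 100.0, 84.0], [0.661, 0.025])]
```

View pics/w2.png

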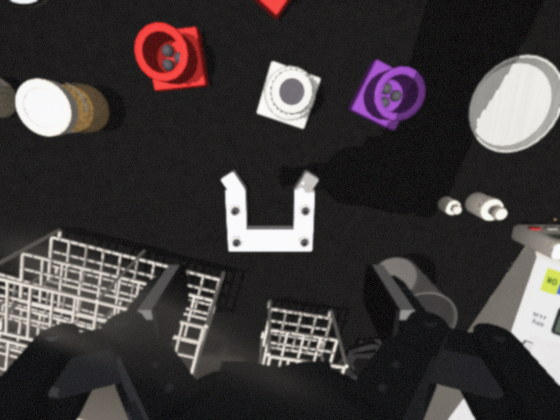

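The wrist view shows the fork at (270,212), square to the picture with back corners at about (228,252) and (313,251). The jar's foot corners are about (272,61), (321,73), (305,129) and (257,115), with the lid at (291,92). The pan is at (517,103).

Run:
```python
from h import *
im=cv2.imread('pics/w2.png'); g=im.min(axis=2)
m=(g>140).astype(np.uint8); n,l,s,c=cv2.connectedComponentsWithStats(m)
k=l[240,270]; cnt=max(cv2.findContours((l==k).astype(np.uint8),0,1)[0],key=len); r=cv2.minAreaRect(cnt)
W=lambda u,v,z: ray_z('wrist',u,v,z)[:2]
print('fork',s[k],r)
ys,xs=np.where(l==k)
# back edge line: lowest pixel per column
pts=np.array([(u,ys[xs==u].max()+.5) for u in range(xs.min()+4,xs.max()-3)],float)
b=np.polyfit(pts[:,0],pts[:,1],1); f=lambda u:b[0]*u+b[1]
sel=(ys>195)&(ys<f(270)-3)
L=np.median([xs[ys==v].min()-.5 for v in range(238,248)]);Rr=np.median([xs[ys==v].max()+.5 for v in range(238,248)])
A,B=W(L,f(L),.016),W(Rr,f(Rr),.016); d=B-A; print(L,Rr,A,B,np.linalg.norm(d))
# inner faces rows 200-222
for v in (200,212,222):
    row=m[v,:]; inn=[u for u in range(240,305) if not row[u]]; p,q=W(min(inn)-.5,v,.016),W(max(inn)+.5,v,.016); print('gap',np.linalg.norm(q-p),(p+q)/2)
x=np.array([-d[1],d[0]])/np.linalg.norm(d); 
if x[0]<0:x=-x
print('yaw',np.arctan2(x[1],x[0]),'home',(A+B)/2-.06*x)
cor=[(272,61),(321,73),(305,129),(257,115)]; C=[W(u,v,.02) for u,v in cor]; print('foot',np.round(C,4),np.mean(C,0))
print('knob',W(291,92,.096))
for t in range(4):
    e=C[(t+1)%4]-C[t]; print(np.linalg.norm(e),np.degrees(np.arctan2(e[1],e[0])))
print('pan',W(517,103,.012))
```

```text
fork [ 221  172   97   80 3936] ((269.0, 211.5), (79.0, 96.0), 90.0)
227.5 312.5 [ 0.72447948 -0.01288778] [0.69940715 0.09389258] 0.10968439878498981
gap 0.05863531865843652 [0.64736081 0.02116391]
gap 0.07174571947133039 [0.66012227 0.03254793]
gap 0.05875663179732307 [0.67470199 0.02966096]
yaw 0.23062508584704808 home [0.65353189 0.02678723]
foot [[ 0.4987 -0.0187]
 [ 0.4951  0.0347]
 [ 0.5551  0.0363]
 [ 0.5557 -0.0195]] [0.52615764 0.00821593]
knob [0.52721842 0.00732699]
0.053533292603453866 93.79144014697034
0.05993665517532879 1.4980870386624652
0.05579307130743198 -89.30634584418416
0.057057425530619495 179.19070958424948
pan [0.46137579 0.25666099]
```

Run:
```python
from h import *
from scipy.ndimage import gaussian_filter1d
im=cv2.imread('pics/w2.png').astype(float).mean(axis=2)
W=lambda u,v,z=.016: ray_z('wrist',u,v,z)[:2]
def edge(arr,o,thr=120):  # first crossing
    i=np.where(np.diff((arr>thr).astype(int))!=0)[0]
    return [o+k+(thr-arr[k])/(arr[k+1]-arr[k]) for k in i]
def line(pts):
    P=np.array([W(*p) for p in pts]); m=np.median(P,0)
    vx,vy,x0,y0=cv2.fitLine(P.astype(np.float32),cv2.DIST_HUBER,0,1e-4,1e-4).ravel(); return (x0,y0),np.arctan2(vy,vx)
back=[(u,edge(im[235:270,u],235)[-1]) for u in range(235,308,4) if edge(im[235:270,u],235)]
inb=[(u,edge(im[212:243,u],212)[0]) for u in range(253,292,3) if edge(im[212:243,u],212)]
print(np.round(back,1).tolist(),np.round(inb,1).tolist())
jl=[(edge(im[v,235:262],235)[-1],v) for v in range(195,224,3) if edge(im[v,235:262],235)]
jr=[(edge(im[v,280:305],280)[0],v) for v in range(195,224,3) if edge(im[v,280:305],280)]
print(np.round(jl,1).tolist(),np.round(jr,1).tolist())
for n,q in dict(back=back,inb=inb,jl=jl,jr=jr).items(): print(n,line(q))
```

```text
[[235.0, 251.5], [239.0, 251.5], [243.0, 251.5], [247.0, 251.5], [251.0, 251.5], [255.0, 251.5], [259.0, 251.5], [263.0, 251.4], [267.0, 251.5], [271.0, 251.5], [275.0, 251.5], [279.0, 251.5], [283.0, 251.5], [287.0, 251.5], [291.0, 251.5], [295.0, 251.5], [299.0, 251.5], [303.0, 251.5], [307.0, 251.5]] [[253.0, 227.7], [256.0, 227.8], [259.0, 227.7], [262.0, 227.8], [265.0, 227.8], [268.0, 227.7], [271.0, 227.7], [274.0, 227.8], [277.0, 227.7], [280.0, 227.6], [283.0, 227.7], [286.0, 227.7], [289.0, 227.8]]
[[245.6, 195.0], [245.7, 198.0], [245.8, 201.0], [245.9, 204.0], [246.1, 207.0], [246.3, 210.0], [246.5, 213.0], [246.5, 216.0], [246.5, 219.0], [246.6, 222.0]] [[293.4, 195.0], [293.4, 198.0], [293.3, 201.0], [293.3, 204.0], [293.2, 207.0], [293.1, 210.0], [293.2, 213.0], [293.1, 216.0], [292.9, 219.0], [292.8, 222.0]]
back ((np.float32(0.71444356), np.float32(0.03813363)), np.float32(-1.2851512))
inb ((np.float32(0.68128866), np.float32(0.034433648)), np.float32(-1.284181))
jl ((np.float32(0.66604203), np.float32(-0.0034117105)), np.float32(0.29399002))
jr ((np.float32(0.649724), np.float32(0.052191656)), np.float32(0.2820779))
```

>>> drive_tool --rows '[{"dx": 0.6,"dy": 0.09,"dz": 0,"wx": 0,"wy": 0,"wz": 1,"hand": 85},{"dx": 1.3,"dy": 0.18,"dz": 0.1,"wx": 0,"wy": 0,"wz": 2,"hand": 85},{"dx": 1.87,"dy": 0.27,"dz": 0.4,"wx": 0,"wy": 0,"wz": 3.07,"hand": 85},{"dx": 1.87,"dy": 0.27,"dz": 1,"wx": 0,"wy": 0,"wz": 3.07,"hand": 85},{"dx": 1.87,"dy": 0.27,"dz": 1.7,"wx": 0,"wy": 0,"wz": 3.07,"hand": 85},{"dx": 1.87,"dy": 0.27,"dz": 2.4,"wx": 0,"wy": 0,"wz": 3.07,"hand": 85},{"dx": 1.87,"dy": 0.27,"dz": 3,"wx": 0,"wy": 0,"wz": 3.07,"hand": 85},{"dx": 1.87,"dy": 0.27,"dz": 3.4,"wx": 0,"wy": 0,"wz": 3.07,"hand": 85},{"dx": 1.87,"dy": 0.27,"dz": 3.7,"wx": 0,"wy": 0,"wz": 3.07,"hand": 85},{"dx": 1.87,"dy": 0.27,"dz": 3.9,"wx": 0,"wy": 0,"wz": 3.07,"hand": 85},{"dx": 1.87,"dy": 0.27,"dz": 4,"wx": 0,"wy": 0,"wz": 3.07,"hand": 85},{"dx": 1.87,"dy": 0.27,"dz": 4.03,"wx": 0,"wy": 0,"wz": 3.07,"hand": 85},{"dx": 1.87,"dy": 0.27,"dz": 4.03,"wx": 0,"wy": 0,"wz": 3.07,"hand": 85}]'

```text
clock: 4.5
eef_pos: [0.5276, 0.0066, 0.0414]
tool_rot: [-0.008, 1.0, -0.0, 0.001]
ft_force: [-0.3, 0.3, -0.5]
grip_width: 0.0847
grasp_force: 0.0
```

>>> drive_tool --rows '[{"dx": 0,"dy": 0,"dz": 0,"wx": 0,"wy": 0,"wz": 0,"hand": 65},{"dx": 0,"dy": 0,"dz": 0,"wx": 0,"wy": 0,"wz": 0,"hand": 58},{"dx": 0,"dy": 0,"dz": 0,"wx": 0,"wy": 0,"wz": 0,"hand": 54},{"dx": 0,"dy": 0,"dz": 0,"wx": 0,"wy": 0,"wz": 0,"hand": 50},{"dx": 0,"dy": 0,"dz": 0,"wx": 0,"wy": 0,"wz": 0,"hand": 46},{"dx": 0,"dy": 0,"dz": 0,"wx": 0,"wy": 0,"wz": 0,"hand": 44},{"dx": 0,"dy": 0,"dz": 0,"wx": 0,"wy": 0,"wz": 0,"hand": 44},{"dx": 0,"dy": 0,"dz": 0,"wx": 0,"wy": 0,"wz": 0,"hand": 44}]'

```text
clock: 5.3
eef_pos: [0.5275, 0.0074, 0.0419]
tool_rot: [-0.008, 1.0, 0.001, 0.001]
ft_force: [-1.3, 1.9, 6.3]
grip_width: 0.0485
grasp_force: 61.0
```

>>> drive_tool --rows '[{"dx": -0.15,"dy": -0.02,"dz": 0,"wx": 0,"wy": 0,"wz": -0.4,"hand": 44},{"dx": -0.35,"dy": -0.04,"dz": 0,"wx": 0,"wy": 0,"wz": -0.9,"hand": 44},{"dx": -0.55,"dy": -0.06,"dz": 0,"wx": 0,"wy": 0,"wz": -1.5,"hand": 44},{"dx": -0.75,"dy": -0.08,"dz": 0,"wx": 0,"wy": 0,"wz": -2.1,"hand": 44},{"dx": -0.95,"dy": -0.1,"dz": 0,"wx": 0,"wy": 0,"wz": -2.7,"hand": 44},{"dx": -1.12,"dy": -0.12,"dz": 0,"wx": 0,"wy": 0,"wz": -3.07,"hand": 44},{"dx": -1.12,"dy": -0.12,"dz": 0,"wx": 0,"wy": 0,"wz": -3.07,"hand": 44},{"dx": -1.3,"dy": -0.07,"dz": 0,"wx": 0,"wy": 0,"wz": -3.07,"hand": 44},{"dx": -1.5,"dy": -0.015,"dz": 0,"wx": 0,"wy": 0,"wz": -3.07,"hand": 44},{"dx": -1.7,"dy": 0.04,"dz": 0,"wx": 0,"wy": 0,"wz": -3.07,"hand": 44},{"dx": -1.8,"dy": 0.07,"dz": 0,"wx": 0,"wy": 0,"wz": -3.07,"hand": 44},{"dx": -1.8,"dy": 0.07,"dz": 0,"wx": 0,"wy": 0,"wz": -3.07,"hand": 44}]'

```text
clock: 6.5
eef_pos: [0.6103, 0.0089, 0.0424]
tool_rot: [-0.141, 0.99, -0.002, -0.007]
ft_force: [-19.9, -6.6, 23.7]
grip_width: 0.0489
grasp_force: 64.7
```

Run:
```python
from h import *
o=bot.get_obs(); print(o['eef_pos'],o['tool_rot'],o['ft_force'],o['ft_torque'],o['grip_width'])
a=snap('top','t2')[120:230,230:350]; b=snap('scene','s2')[170:280,270:390]
cv2.imwrite('pics/ts2.png',cv2.resize(np.hstack([a,b])[:,:,::-1],None,fx=3.3,fy=3.3,interpolation=cv2.INTER_CUBIC))
```

```text
[0.61027643 0.00894072 0.04236341] [-0.14069673  0.9900273  -0.00156967 -0.00692194] [-19.86155784  -6.56711092  23.68404989] [-1.06306258  4.23989781  0.03302392] 0.04890112535053095
```

View pics/ts2.png

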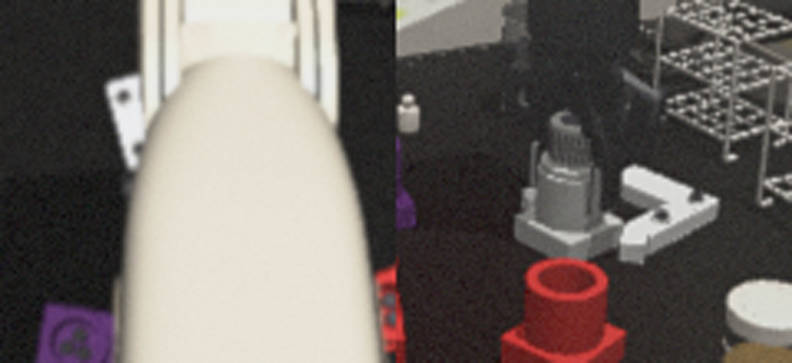

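The top view is hidden by the arm. The scene view shows the jar gripped upright just at the fork lips. The gripper is pressing it down with about 24 N, so I'll relieve that before pushing on.

>>> drive_tool --rows '[{"dx": 0,"dy": 0,"dz": -0.01,"wx": 0,"wy": 0,"wz": 0,"hand": 44},{"dx": 0,"dy": 0,"dz": -0.02,"wx": 0,"wy": 0,"wz": 0,"hand": 44},{"dx": 0,"dy": 0,"dz": -0.02,"wx": 0,"wy": 0,"wz": 0,"hand": 44}]'

```text
clock: 6.9
eef_pos: [0.6103, 0.0089, 0.0424]
tool_rot: [-0.141, 0.99, -0.001, -0.007]
ft_force: [-17.8, -6.1, 17.8]
grip_width: 0.0492
grasp_force: 64.0
```

>>> drive_tool --rows '[{"dx": 0,"dy": 0,"dz": -0.02,"wx": 0,"wy": 0,"wz": 0,"hand": 44},{"dx": 0,"dy": 0,"dz": -0.04,"wx": 0,"wy": 0,"wz": 0,"hand": 44},{"dx": 0,"dy": 0,"dz": -0.05,"wx": 0,"wy": 0,"wz": 0,"hand": 44},{"dx": 0,"dy": 0,"dz": -0.05,"wx": 0,"wy": 0,"wz": 0,"hand": 44}]'

```text
clock: 7.3
eef_pos: [0.6109, 0.0095, 0.0425]
tool_rot: [-0.141, 0.99, -0.001, -0.007]
ft_force: [-10.7, -4.4, 5.1]
grip_width: 0.0491
grasp_force: 62.8
```

>>> drive_tool --rows '[{"dx": -0.06,"dy": 0,"dz": 0,"wx": 0,"wy": 0,"wz": 0,"hand": 44},{"dx": -0.12,"dy": 0,"dz": 0,"wx": 0,"wy": 0,"wz": 0,"hand": 44},{"dx": -0.18,"dy": 0,"dz": 0,"wx": 0,"wy": 0,"wz": 0,"hand": 44},{"dx": -0.24,"dy": 0,"dz": 0,"wx": 0,"wy": 0,"wz": 0,"hand": 44},{"dx": -0.3,"dy": 0,"dz": 0,"wx": 0,"wy": 0,"wz": 0,"hand": 44},{"dx": -0.3,"dy": 0,"dz": 0,"wx": 0,"wy": 0,"wz": 0,"hand": 44}]'

```text
clock: 7.9
eef_pos: [0.6313, 0.0161, 0.0428]
tool_rot: [-0.142, 0.99, 0.0, -0.001]
ft_force: [0.1, 0.6, -9.4]
grip_width: 0.049
grasp_force: 63.4
```

>>> drive_tool --rows '[{"dx": -0.05,"dy": 0,"dz": 0.015,"wx": 0,"wy": 0,"wz": 0,"hand": 44},{"dx": -0.12,"dy": 0,"dz": 0.02,"wx": 0,"wy": 0,"wz": 0,"hand": 44},{"dx": -0.19,"dy": 0,"dz": 0.02,"wx": 0,"wy": 0,"wz": 0,"hand": 44},{"dx": -0.26,"dy": 0,"dz": 0.02,"wx": 0,"wy": 0,"wz": 0,"hand": 44},{"dx": -0.33,"dy": 0,"dz": 0.02,"wx": 0,"wy": 0,"wz": 0,"hand": 44},{"dx": -0.39,"dy": 0,"dz": 0.02,"wx": 0,"wy": 0,"wz": 0,"hand": 44},{"dx": -0.42,"dy": 0,"dz": 0.02,"wx": 0,"wy": 0,"wz": 0,"hand": 44},{"dx": -0.42,"dy": 0,"dz": 0.02,"wx": 0,"wy": 0,"wz": 0,"hand": 44}]'

```text
clock: 8.7
eef_pos: [0.6517, 0.022, 0.0431]
tool_rot: [-0.142, 0.99, 0.0, -0.0]
ft_force: [-2.2, 4.2, -10.0]
grip_width: 0.0491
grasp_force: 63.5
```

>>> drive_tool --rows '[{"dx": 0,"dy": 0,"dz": 0.02,"wx": 0,"wy": 0,"wz": 0,"hand": 44},{"dx": 0,"dy": 0,"dz": 0.03,"wx": 0,"wy": 0,"wz": 0,"hand": 44},{"dx": -0.03,"dy": 0,"dz": 0.03,"wx": 0,"wy": 0,"wz": 0,"hand": 44},{"dx": -0.06,"dy": 0,"dz": 0.03,"wx": 0,"wy": 0,"wz": 0,"hand": 44},{"dx": -0.09,"dy": 0,"dz": 0.03,"wx": 0,"wy": 0,"wz": 0,"hand": 44},{"dx": -0.12,"dy": 0,"dz": 0.03,"wx": 0,"wy": 0,"wz": 0,"hand": 44},{"dx": -0.12,"dy": 0,"dz": 0.03,"wx": 0,"wy": 0,"wz": 0,"hand": 44}]'

```text
clock: 9.4
eef_pos: [0.6565, 0.0234, 0.0423]
tool_rot: [-0.142, 0.99, 0.0, -0.001]
ft_force: [-5.3, 3.2, -5.4]
grip_width: 0.0489
grasp_force: 63.8
```

>>> drive_tool --rows '[{"dx": -0.03,"dy": 0,"dz": 0.01,"wx": 0,"wy": 0,"wz": 0,"hand": 44},{"dx": -0.06,"dy": 0,"dz": 0.02,"wx": 0,"wy": 0,"wz": 0,"hand": 44},{"dx": -0.09,"dy": 0,"dz": 0.02,"wx": 0,"wy": 0,"wz": 0,"hand": 44},{"dx": -0.12,"dy": 0,"dz": 0.02,"wx": 0,"wy": 0,"wz": 0,"hand": 44},{"dx": -0.12,"dy": 0,"dz": 0.02,"wx": 0,"wy": 0,"wz": 0,"hand": 44}]'

```text
clock: 9.9
eef_pos: [0.6581, 0.0239, 0.0426]
tool_rot: [-0.141, 0.99, -0.0, -0.005]
ft_force: [-18.1, 1.2, 8.9]
grip_width: 0.049
grasp_force: 65.2
```

>>> drive_tool --rows '[{"dx": 0,"dy": 0,"dz": 0,"wx": 0,"wy": 0,"wz": 0,"hand": 52},{"dx": 0,"dy": 0,"dz": 0,"wx": 0,"wy": 0,"wz": 0,"hand": 60},{"dx": 0.08,"dy": 0,"dz": 0,"wx": 0,"wy": 0,"wz": 0,"hand": 80},{"dx": 0.08,"dy": 0,"dz": 0,"wx": 0,"wy": 0,"wz": 0,"hand": 80},{"dx": 0.08,"dy": 0,"dz": -0.3,"wx": 0,"wy": 0,"wz": 0,"hand": 80},{"dx": 0.08,"dy": 0,"dz": -0.9,"wx": 0,"wy": 0,"wz": 0,"hand": 80},{"dx": 0.08,"dy": 0,"dz": -1.6,"wx": 0,"wy": 0,"wz": 0,"hand": 80},{"dx": 0.08,"dy": 0,"dz": -2.3,"wx": 0,"wy": 0,"wz": 0,"hand": 80},{"dx": 0.08,"dy": 0,"dz": -2.6,"wx": 0,"wy": 0,"wz": 0,"hand": 80},{"dx": 0.08,"dy": 0,"dz": -2.6,"wx": 0,"wy": 0,"wz": 0,"hand": 80}]'

```text
clock: 10.9
eef_pos: [0.6621, 0.0234, 0.1754]
tool_rot: [-0.141, 0.99, -0.001, 0.005]
ft_force: [0.2, 0.0, -0.1]
grip_width: 0.0801
grasp_force: 0.0
```

Run:
```python
from h import *
o=bot.get_obs(); print(o['eef_pos'],o['tool_rot'],o['joint_pos'][5],o['ft_force'])
snap('wrist','w3')
for t in ['jar_mid','lid','fork_home','pan_floor']:
    print(t,[(round(d['score'],2),np.round(d['extent']).tolist(), np.round(ray_z('wrist',d['extent'][0],d['extent'][1],.02)[:2],3).tolist()) for d in bot.look_for('wrist',t)[:3]])
print(proj('wrist',[.6557,.0238,.096]))
```

```text
[0.66207881 0.0234209  0.1753733 ] [-1.41267277e-01  9.89960671e-01 -8.14618641e-04  4.55670409e-03] -0.2478396580249218 [ 0.17378271  0.03022976 -0.12194709]
jar_mid [(0.95, [159.0, 16.0, 83.0, 32.0], [0.541, -0.109]), (0.85, [437.0, 45.0, 113.0, 90.0], [0.498, 0.116]), (0.68, [279.0, 173.0, 56.0, 36.0], [0.638, 0.021])]
lid [(0.58, [278.0, 205.0, 50.0, 61.0], [0.666, 0.028])]
fork_home [(0.86, [278.0, 190.0, 121.0, 105.0], [0.651, 0.024])]
pan_floor [(0.61, [548.0, 62.0, 23.0, 95.0], [0.482, 0.211])]
(np.float64(276.39562777150417), np.float64(222.06123281037367))
```

View pics/w3.png

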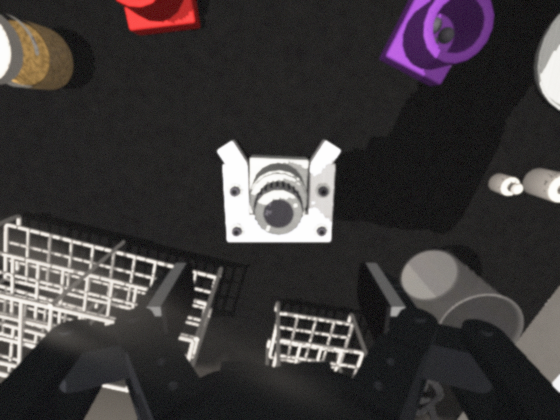

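Run:
```python
from h import *
x=np.array([np.cos(.287),np.sin(.287)]);y=np.array([-x[1],x[0]])
W=lambda u,v,z: ray_z('wrist',u,v,z)[:2]
for n,(u,v,z) in dict(knob=(278,211,.096),frontL=(250,157,.02),frontR=(308,157,.02),backL=(227,243,.016),backR=(332,243,.016)).items():
    p=W(u,v,z); print(n,p.round(4),(p@x).round(4),(p@y).round(4))
```

```text
knob [0.6474 0.0226] 0.6273 -0.1616
frontL [ 0.6283 -0.0091] 0.6 -0.1866
frontR [0.6134 0.0418] 0.6001 -0.1335
backL [ 0.7194 -0.0094] 0.6873 -0.2127
backR [0.6896 0.0928] 0.6877 -0.1062
```

>>> drive_tool --rows '[{"dx": 0,"dy": 0,"dz": 0,"wx": 0,"wy": 0,"wz": 0,"hand": 70},{"dx": 0,"dy": 0,"dz": 0,"wx": 0,"wy": 0,"wz": 0,"hand": 70},{"dx": 0,"dy": 0,"dz": 0,"wx": 0,"wy": 0,"wz": 0,"hand": 70}]'

```text
clock: 11.45
eef_pos: [0.6591, 0.0237, 0.1702]
tool_rot: [-0.141, 0.99, 0.0, -0.0]
ft_force: [-0.5, -0.1, -0.0]
grip_width: 0.07
grasp_force: 0.0
```

Run:
```python
from h import *
o=bot.get_obs(); print(o['eef_pos'],o['tool_rot'])
im=snap('wrist','w4').astype(float).mean(axis=2)
x=np.array([np.cos(.287),np.sin(.287)]);y=np.array([-x[1],x[0]])
col=np.median(im[:,294:304],axis=1); print('rows>120 back edge', np.where(np.diff((col[140:270]>120).astype(int)))[0]+140.5)
g=cv2.imread('pics/w4.png',0)
c=cv2.HoughCircles(cv2.GaussianBlur(g,(5,5),1),cv2.HOUGH_GRADIENT,1,20,param1=100,param2=15,minRadius=10,maxRadius=32)
for q in c[0][:12] if c is not None else []:
    if 240<q[0]<320 and 170<q[1]<250:
        p=ray_z('wrist',q[0],q[1],.096)[:2]; print('circ',q,p@x,p@y)
```

```text
[0.65910509 0.02371904 0.17017007] [-1.41449405e-01  9.89945369e-01  2.44456271e-05 -4.80502972e-04]
rows>120 back edge [163.5 248.5]
circ [276.5 214.5  25.7] 0.6315534197579019 -0.16283498871432583
circ [276.5 192.5  24.6] 0.615335864733656 -0.16280589754990143
```

>>> drive_tool --rows '[{"dx": 0.06,"dy": 0.02,"dz": 0,"wx": 0,"wy": 0,"wz": 1.5,"hand": 60},{"dx": 0.06,"dy": 0.02,"dz": 0,"wx": 0,"wy": 0,"wz": 3.1,"hand": 60},{"dx": 0.06,"dy": 0.02,"dz": 0,"wx": 0,"wy": 0,"wz": 4.7,"hand": 60},{"dx": 0.06,"dy": 0.02,"dz": 0,"wx": 0,"wy": 0,"wz": 6.3,"hand": 60},{"dx": 0.06,"dy": 0.02,"dz": 0,"wx": 0,"wy": 0,"wz": 7.9,"hand": 60},{"dx": 0.06,"dy": 0.02,"dz": 0,"wx": 0,"wy": 0,"wz": 9.5,"hand": 60},{"dx": 0.06,"dy": 0.02,"dz": 0,"wx": 0,"wy": 0,"wz": 11.1,"hand": 60},{"dx": 0.06,"dy": 0.02,"dz": 0.2,"wx": 0,"wy": 0,"wz": 12.7,"hand": 60},{"dx": 0.06,"dy": 0.02,"dz": 0.5,"wx": 0,"wy": 0,"wz": 14.3,"hand": 60},{"dx": 0.06,"dy": 0.02,"dz": 0.8,"wx": 0,"wy": 0,"wz": 15.9,"hand": 60},{"dx": 0.06,"dy": 0.02,"dz": 1.1,"wx": 0,"wy": 0,"wz": 17.4,"hand": 60},{"dx": 0.06,"dy": 0.02,"dz": 1.4,"wx": 0,"wy": 0,"wz": 18,"hand": 60},{"dx": 0.06,"dy": 0.02,"dz": 1.65,"wx": 0,"wy": 0,"wz": 18,"hand": 60},{"dx": 0.06,"dy": 0.02,"dz": 1.8,"wx": 0,"wy": 0,"wz": 18,"hand": 60},{"dx": 0.06,"dy": 0.02,"dz": 1.82,"wx": 0,"wy": 0,"wz": 18,"hand": 60},{"dx": 0.06,"dy": 0.02,"dz": 1.82,"wx": 0,"wy": 0,"wz": 18,"hand": 60},{"dx": 0.06,"dy": 0.02,"dz": 1.82,"wx": 0,"wy": 0,"wz": 18,"hand": 60}]'

```text
clock: 13.2
eef_pos: [0.6568, 0.0239, 0.0807]
tool_rot: [0.6, 0.8, 0.001, 0.001]
ft_force: [-0.2, 0.1, 0.3]
grip_width: 0.06
grasp_force: 0.0
```

>>> drive_tool --rows '[{"dx": 0,"dy": 0,"dz": 0,"wx": 0,"wy": 0,"wz": 0,"hand": 45},{"dx": 0,"dy": 0,"dz": 0,"wx": 0,"wy": 0,"wz": 0,"hand": 40},{"dx": 0,"dy": 0,"dz": 0,"wx": 0,"wy": 0,"wz": 0,"hand": 37},{"dx": 0,"dy": 0,"dz": 0,"wx": 0,"wy": 0,"wz": 0,"hand": 34},{"dx": 0,"dy": 0,"dz": 0,"wx": 0,"wy": 0,"wz": 0,"hand": 31},{"dx": 0,"dy": 0,"dz": 0,"wx": 0,"wy": 0,"wz": 0,"hand": 30},{"dx": 0,"dy": 0,"dz": 0,"wx": 0,"wy": 0,"wz": 0,"hand": 30},{"dx": 0,"dy": 0,"dz": 0,"wx": 0,"wy": 0,"wz": 0,"hand": 30}]'

```text
clock: 14.0
eef_pos: [0.6558, 0.0237, 0.0804]
tool_rot: [0.6, 0.8, -0.0, -0.0]
ft_force: [-4.2, -1.5, 5.8]
grip_width: 0.0342
grasp_force: 59.4
```

>>> drive_tool --rows '[{"dx": 0,"dy": 0,"dz": 0,"wx": 0,"wy": 0,"wz": -1.6,"hand": 30},{"dx": 0,"dy": 0,"dz": -0.01,"wx": 0,"wy": 0,"wz": -3.2,"hand": 30},{"dx": 0,"dy": 0,"dz": -0.02,"wx": 0,"wy": 0,"wz": -4.8,"hand": 30},{"dx": 0,"dy": 0,"dz": -0.03,"wx": 0,"wy": 0,"wz": -6.4,"hand": 30},{"dx": 0,"dy": 0,"dz": -0.04,"wx": 0,"wy": 0,"wz": -8,"hand": 30},{"dx": 0,"dy": 0,"dz": -0.04,"wx": 0,"wy": 0,"wz": -9.6,"hand": 30},{"dx": 0,"dy": 0,"dz": -0.04,"wx": 0,"wy": 0,"wz": -8,"hand": 30},{"dx": 0,"dy": 0,"dz": -0.05,"wx": 0,"wy": 0,"wz": -6.4,"hand": 30},{"dx": 0,"dy": 0,"dz": -0.06,"wx": 0,"wy": 0,"wz": -4.8,"hand": 30},{"dx": 0,"dy": 0,"dz": -0.07,"wx": 0,"wy": 0,"wz": -3.2,"hand": 30},{"dx": 0,"dy": 0,"dz": -0.08,"wx": 0,"wy": 0,"wz": -1.6,"hand": 30},{"dx": 0,"dy": 0,"dz": -0.08,"wx": 0,"wy": 0,"wz": 0,"hand": 30}]'

```text
clock: 15.2
eef_pos: [0.655, 0.0243, 0.0819]
tool_rot: [0.602, 0.799, -0.001, -0.002]
ft_force: [-1.7, -0.2, -3.9]
grip_width: 0.0344
grasp_force: 60.1
```

>>> drive_tool --rows '[{"dx": 0,"dy": 0,"dz": 0,"wx": 0,"wy": 0,"wz": -1.6,"hand": 30},{"dx": 0,"dy": 0,"dz": -0.01,"wx": 0,"wy": 0,"wz": -3.2,"hand": 30},{"dx": 0,"dy": 0,"dz": -0.02,"wx": 0,"wy": 0,"wz": -4.8,"hand": 30},{"dx": 0,"dy": 0,"dz": -0.03,"wx": 0,"wy": 0,"wz": -6.4,"hand": 30},{"dx": 0,"dy": 0,"dz": -0.04,"wx": 0,"wy": 0,"wz": -8,"hand": 30},{"dx": 0,"dy": 0,"dz": -0.04,"wx": 0,"wy": 0,"wz": -9.6,"hand": 30},{"dx": 0,"dy": 0,"dz": -0.04,"wx": 0,"wy": 0,"wz": -8,"hand": 30},{"dx": 0,"dy": 0,"dz": -0.05,"wx": 0,"wy": 0,"wz": -6.4,"hand": 30},{"dx": 0,"dy": 0,"dz": -0.06,"wx": 0,"wy": 0,"wz": -4.8,"hand": 30},{"dx": 0,"dy": 0,"dz": -0.07,"wx": 0,"wy": 0,"wz": -3.2,"hand": 30},{"dx": 0,"dy": 0,"dz": -0.08,"wx": 0,"wy": 0,"wz": -1.6,"hand": 30},{"dx": 0,"dy": 0,"dz": -0.08,"wx": 0,"wy": 0,"wz": 0,"hand": 30}]'

```text
clock: 16.4
eef_pos: [0.655, 0.0243, 0.0858]
tool_rot: [0.602, 0.799, -0.001, -0.002]
ft_force: [-0.6, 0.7, -3.2]
grip_width: 0.0345
grasp_force: 60.1
```

Run:
```python
from h import *
o=bot.get_obs(); print(o['joint_pos'],o['ft_force'],o['ft_torque'])
b=snap('scene','s3')[180:270,290:380]
cv2.imwrite('pics/s3c.png',cv2.resize(b[:,:,::-1],None,fx=6,fy=6,interpolation=cv2.INTER_CUBIC))
```

```text
[3.67296741e-02 6.46552293e-01 2.19733154e-01 1.14734431e+00
 7.11939736e-04 1.32851832e+00] [-0.55635641  0.71280967 -3.15493034] [0.10624858 0.2484395  0.18868277]
```

View pics/s3c.png

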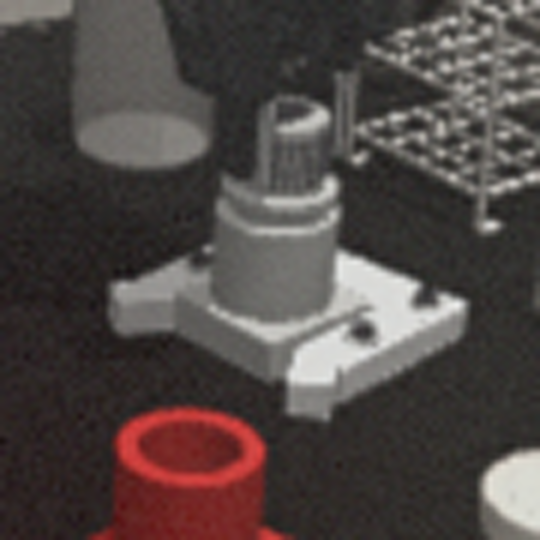

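The jar sits low in the fork, and a gap is opening under the lid's flange (crop about (280,205)). I'll continue.

>>> drive_tool --rows '[{"dx": 0,"dy": 0,"dz": 0,"wx": 0,"wy": 0,"wz": -1.6,"hand": 30},{"dx": 0,"dy": 0,"dz": -0.012,"wx": 0,"wy": 0,"wz": -3.2,"hand": 30},{"dx": 0,"dy": 0,"dz": -0.024,"wx": 0,"wy": 0,"wz": -4.8,"hand": 30},{"dx": 0,"dy": 0,"dz": -0.036,"wx": 0,"wy": 0,"wz": -6.4,"hand": 30},{"dx": 0,"dy": 0,"dz": -0.048,"wx": 0,"wy": 0,"wz": -8,"hand": 30},{"dx": 0,"dy": 0,"dz": -0.048,"wx": 0,"wy": 0,"wz": -9.6,"hand": 30},{"dx": 0,"dy": 0,"dz": -0.048,"wx": 0,"wy": 0,"wz": -8,"hand": 30},{"dx": 0,"dy": 0,"dz": -0.06,"wx": 0,"wy": 0,"wz": -6.4,"hand": 30},{"dx": 0,"dy": 0,"dz": -0.072,"wx": 0,"wy": 0,"wz": -4.8,"hand": 30},{"dx": 0,"dy": 0,"dz": -0.084,"wx": 0,"wy": 0,"wz": -3.2,"hand": 30},{"dx": 0,"dy": 0,"dz": -0.096,"wx": 0,"wy": 0,"wz": -1.6,"hand": 30},{"dx": 0,"dy": 0,"dz": -0.096,"wx": 0,"wy": 0,"wz": 0,"hand": 30}]'

```text
clock: 17.65
eef_pos: [0.655, 0.0242, 0.0907]
tool_rot: [0.601, 0.799, -0.001, -0.001]
ft_force: [-1.7, -0.2, -3.4]
grip_width: 0.0342
grasp_force: 60.2
```

>>> drive_tool --rows '[{"dx": 0,"dy": 0,"dz": 0,"wx": 0,"wy": 0,"wz": -1.6,"hand": 30},{"dx": 0,"dy": 0,"dz": -0.012,"wx": 0,"wy": 0,"wz": -3.2,"hand": 30},{"dx": 0,"dy": 0,"dz": -0.024,"wx": 0,"wy": 0,"wz": -4.8,"hand": 30},{"dx": 0,"dy": 0,"dz": -0.036,"wx": 0,"wy": 0,"wz": -6.4,"hand": 30},{"dx": 0,"dy": 0,"dz": -0.048,"wx": 0,"wy": 0,"wz": -8,"hand": 30},{"dx": 0,"dy": 0,"dz": -0.048,"wx": 0,"wy": 0,"wz": -9.6,"hand": 30},{"dx": 0,"dy": 0,"dz": -0.048,"wx": 0,"wy": 0,"wz": -8,"hand": 30},{"dx": 0,"dy": 0,"dz": -0.06,"wx": 0,"wy": 0,"wz": -6.4,"hand": 30},{"dx": 0,"dy": 0,"dz": -0.072,"wx": 0,"wy": 0,"wz": -4.8,"hand": 30},{"dx": 0,"dy": 0,"dz": -0.084,"wx": 0,"wy": 0,"wz": -3.2,"hand": 30},{"dx": 0,"dy": 0,"dz": -0.096,"wx": 0,"wy": 0,"wz": -1.6,"hand": 30},{"dx": 0,"dy": 0,"dz": -0.096,"wx": 0,"wy": 0,"wz": 0,"hand": 30}]'

```text
clock: 18.85
eef_pos: [0.6551, 0.0243, 0.0956]
tool_rot: [0.601, 0.799, -0.001, -0.001]
ft_force: [-0.6, 0.3, -3.6]
grip_width: 0.034
grasp_force: 60.3
```

>>> drive_tool --rows '[{"dx": 0,"dy": 0,"dz": 0,"wx": 0,"wy": 0,"wz": -1.6,"hand": 30},{"dx": 0,"dy": 0,"dz": -0.012,"wx": 0,"wy": 0,"wz": -3.2,"hand": 30},{"dx": 0,"dy": 0,"dz": -0.024,"wx": 0,"wy": 0,"wz": -4.8,"hand": 30},{"dx": 0,"dy": 0,"dz": -0.036,"wx": 0,"wy": 0,"wz": -6.4,"hand": 30},{"dx": 0,"dy": 0,"dz": -0.048,"wx": 0,"wy": 0,"wz": -8,"hand": 30},{"dx": 0,"dy": 0,"dz": -0.048,"wx": 0,"wy": 0,"wz": -9.6,"hand": 30},{"dx": 0,"dy": 0,"dz": -0.048,"wx": 0,"wy": 0,"wz": -8,"hand": 30},{"dx": 0,"dy": 0,"dz": -0.06,"wx": 0,"wy": 0,"wz": -6.4,"hand": 30},{"dx": 0,"dy": 0,"dz": -0.072,"wx": 0,"wy": 0,"wz": -4.8,"hand": 30},{"dx": 0,"dy": 0,"dz": -0.084,"wx": 0,"wy": 0,"wz": -3.2,"hand": 30},{"dx": 0,"dy": 0,"dz": -0.096,"wx": 0,"wy": 0,"wz": -1.6,"hand": 30},{"dx": 0,"dy": 0,"dz": -0.096,"wx": 0,"wy": 0,"wz": 0,"hand": 30}]'

```text
clock: 20.05
eef_pos: [0.6551, 0.0243, 0.1004]
tool_rot: [0.601, 0.799, -0.001, -0.002]
ft_force: [-0.4, 0.6, -3.2]
grip_width: 0.0344
grasp_force: 60.4
```

>>> drive_tool --rows '[{"dx": 0,"dy": 0,"dz": 0,"wx": 0,"wy": 0,"wz": -1.6,"hand": 30},{"dx": 0,"dy": 0,"dz": -0.012,"wx": 0,"wy": 0,"wz": -3.2,"hand": 30},{"dx": 0,"dy": 0,"dz": -0.024,"wx": 0,"wy": 0,"wz": -4.8,"hand": 30},{"dx": 0,"dy": 0,"dz": -0.036,"wx": 0,"wy": 0,"wz": -6.4,"hand": 30},{"dx": 0,"dy": 0,"dz": -0.048,"wx": 0,"wy": 0,"wz": -8,"hand": 30},{"dx": 0,"dy": 0,"dz": -0.048,"wx": 0,"wy": 0,"wz": -9.6,"hand": 30},{"dx": 0,"dy": 0,"dz": -0.048,"wx": 0,"wy": 0,"wz": -8,"hand": 30},{"dx": 0,"dy": 0,"dz": -0.06,"wx": 0,"wy": 0,"wz": -6.4,"hand": 30},{"dx": 0,"dy": 0,"dz": -0.072,"wx": 0,"wy": 0,"wz": -4.8,"hand": 30},{"dx": 0,"dy": 0,"dz": -0.084,"wx": 0,"wy": 0,"wz": -3.2,"hand": 30},{"dx": 0,"dy": 0,"dz": -0.096,"wx": 0,"wy": 0,"wz": -1.6,"hand": 30},{"dx": 0,"dy": 0,"dz": -0.096,"wx": 0,"wy": 0,"wz": 0,"hand": 30},{"dx": 0,"dy": 0,"dz": -0.096,"wx": 0,"wy": 0,"wz": 0,"hand": 30}]'

```text
clock: 21.35
eef_pos: [0.6563, 0.0239, 0.1066]
tool_rot: [0.599, 0.801, 0.0, 0.0]
ft_force: [0.6, 0.3, -2.1]
grip_width: 0.034
grasp_force: 60.7
```

>>> drive_tool --rows '[{"dx": 0,"dy": 0,"dz": -0.1,"wx": 0,"wy": 0,"wz": 0,"hand": 30},{"dx": 0,"dy": 0,"dz": -0.25,"wx": 0,"wy": 0,"wz": 0,"hand": 30},{"dx": 0,"dy": 0,"dz": -0.45,"wx": 0,"wy": 0,"wz": 0,"hand": 30},{"dx": 0,"dy": 0,"dz": -0.7,"wx": 0,"wy": 0,"wz": 0,"hand": 30},{"dx": 0.2,"dy": -0.09,"dz": -1,"wx": 0,"wy": 0,"wz": 0,"hand": 30},{"dx": 0.6,"dy": -0.26,"dz": -1.2,"wx": 0,"wy": 0,"wz": 0,"hand": 30},{"dx": 1.2,"dy": -0.52,"dz": -1.2,"wx": 0,"wy": 0,"wz": 0,"hand": 30},{"dx": 1.9,"dy": -0.83,"dz": -1.2,"wx": 0,"wy": 0,"wz": 0,"hand": 30},{"dx": 2.6,"dy": -1.13,"dz": -1.2,"wx": 0,"wy": 0,"wz": 0,"hand": 30},{"dx": 3.3,"dy": -1.44,"dz": -1.2,"wx": 0,"wy": 0,"wz": 0,"hand": 30},{"dx": 4,"dy": -1.74,"dz": -1.2,"wx": 0,"wy": 0,"wz": 0,"hand": 30},{"dx": 4.6,"dy": -2,"dz": -1.2,"wx": 0,"wy": 0,"wz": 0,"hand": 30},{"dx": 5.1,"dy": -2.22,"dz": -1.2,"wx": 0,"wy": 0,"wz": 0,"hand": 30},{"dx": 5.4,"dy": -2.35,"dz": -1.2,"wx": 0,"wy": 0,"wz": 0,"hand": 30},{"dx": 5.54,"dy": -2.41,"dz": -1.2,"wx": 0,"wy": 0,"wz": 0,"hand": 30},{"dx": 5.54,"dy": -2.41,"dz": -1.2,"wx": 0,"wy": 0,"wz": 0,"hand": 30},{"dx": 5.54,"dy": -2.41,"dz": -1.2,"wx": 0,"wy": 0,"wz": 0,"hand": 30}]'

```text
clock: 23.05
eef_pos: [0.4633, 0.2559, 0.1676]
tool_rot: [0.6, 0.8, 0.0, 0.0]
ft_force: [-0.9, -0.1, -2.5]
grip_width: 0.0341
grasp_force: 60.6
```

Run:
```python
from h import *
o=bot.get_obs(); print(o['eef_pos'],o['ft_force'],o['joint_pos'])
b=snap('scene','s4')[130:290,190:370]; a=snap('top','t4')[110:270,160:340]
cv2.imwrite('pics/s4c.png',cv2.resize(np.hstack([a,b])[:,:,::-1],None,fx=2.2,fy=2.2,interpolation=cv2.INTER_CUBIC))
```

```text
[0.46331214 0.25587652 0.16763593] [-0.93020277 -0.11603908 -2.48319543] [ 5.04820096e-01  3.40732707e-01 -5.66689044e-02  1.17230392e+00
 -4.17255265e-04  1.79181138e+00]
```

View pics/s4c.png

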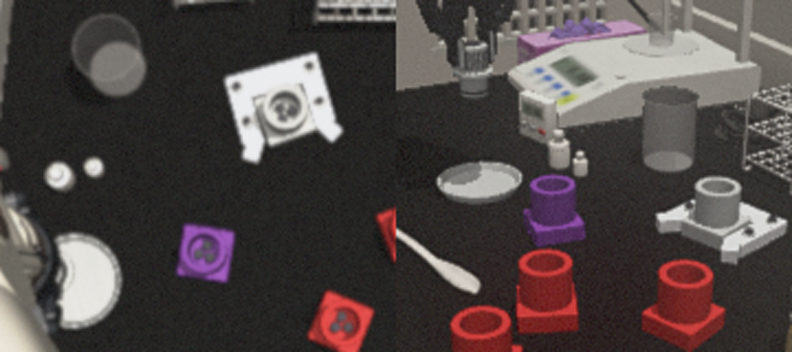

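The lid is held upright above the pan (crop about (475,75)). The jar stands open and home in the fork (about (718,210)), and nothing else has moved. Lowering now.

>>> drive_tool --rows '[{"dx": 0,"dy": 0,"dz": 0.2,"wx": 0,"wy": 0,"wz": 0,"hand": 30},{"dx": 0,"dy": 0,"dz": 0.6,"wx": 0,"wy": 0,"wz": 0,"hand": 30},{"dx": 0,"dy": 0,"dz": 1.1,"wx": 0,"wy": 0,"wz": 0,"hand": 30},{"dx": 0,"dy": 0,"dz": 1.6,"wx": 0,"wy": 0,"wz": 0,"hand": 30},{"dx": 0,"dy": 0,"dz": 1.95,"wx": 0,"wy": 0,"wz": 0,"hand": 30},{"dx": 0,"dy": 0,"dz": 2.15,"wx": 0,"wy": 0,"wz": 0,"hand": 30},{"dx": 0,"dy": 0,"dz": 2.25,"wx": 0,"wy": 0,"wz": 0,"hand": 30},{"dx": 0,"dy": 0,"dz": 2.3,"wx": 0,"wy": 0,"wz": 0,"hand": 30},{"dx": 0,"dy": 0,"dz": 2.33,"wx": 0,"wy": 0,"wz": 0,"hand": 30},{"dx": 0,"dy": 0,"dz": 2.35,"wx": 0,"wy": 0,"wz": 0,"hand": 30},{"dx": 0,"dy": 0,"dz": 2.35,"wx": 0,"wy": 0,"wz": 0,"hand": 30}]'

```text
clock: 24.25
eef_pos: [0.4633, 0.2563, 0.0501]
tool_rot: [0.6, 0.8, 0.001, 0.0]
ft_force: [-0.1, -0.5, -1.5]
grip_width: 0.0344
grasp_force: 60.6
```

>>> drive_tool --rows '[{"dx": 0,"dy": 0,"dz": 0.01,"wx": 0,"wy": 0,"wz": 0,"hand": 30},{"dx": 0,"dy": 0,"dz": 0.02,"wx": 0,"wy": 0,"wz": 0,"hand": 30},{"dx": 0,"dy": 0,"dz": 0.03,"wx": 0,"wy": 0,"wz": 0,"hand": 30},{"dx": 0,"dy": 0,"dz": 0.04,"wx": 0,"wy": 0,"wz": 0,"hand": 30},{"dx": 0,"dy": 0,"dz": 0.04,"wx": 0,"wy": 0,"wz": 0,"hand": 30}]'

```text
clock: 24.75
eef_pos: [0.4629, 0.256, 0.0475]
tool_rot: [0.6, 0.8, -0.0, -0.0]
ft_force: [0.3, -0.6, -1.8]
grip_width: 0.0342
grasp_force: 60.7
```

Not yet in contact, so I'll keep lowering in small steps.

>>> drive_tool --rows '[{"dx": 0,"dy": 0,"dz": 0.01,"wx": 0,"wy": 0,"wz": 0,"hand": 30},{"dx": 0,"dy": 0,"dz": 0.02,"wx": 0,"wy": 0,"wz": 0,"hand": 30},{"dx": 0,"dy": 0,"dz": 0.03,"wx": 0,"wy": 0,"wz": 0,"hand": 30},{"dx": 0,"dy": 0,"dz": 0.03,"wx": 0,"wy": 0,"wz": 0,"hand": 30}]'

```text
clock: 25.15
eef_pos: [0.4629, 0.2561, 0.0474]
tool_rot: [0.6, 0.8, 0.0, 0.0]
ft_force: [-3.3, -1.6, 9.1]
grip_width: 0.0346
grasp_force: 61.6
```

>>> drive_tool --rows '[{"dx": 0,"dy": 0,"dz": -0.01,"wx": 0,"wy": 0,"wz": 0,"hand": 30},{"dx": 0,"dy": 0,"dz": -0.02,"wx": 0,"wy": 0,"wz": 0,"hand": 34},{"dx": 0,"dy": 0,"dz": -0.02,"wx": 0,"wy": 0,"wz": 0,"hand": 38},{"dx": 0,"dy": 0,"dz": -0.02,"wx": 0,"wy": 0,"wz": 0,"hand": 46},{"dx": 0,"dy": 0,"dz": -0.02,"wx": 0,"wy": 0,"wz": 0,"hand": 54},{"dx": 0,"dy": 0,"dz": -0.02,"wx": 0,"wy": 0,"wz": 0,"hand": 60},{"dx": 0,"dy": 0,"dz": -0.02,"wx": 0,"wy": 0,"wz": 0,"hand": 60},{"dx": 0,"dy": 0,"dz": -0.2,"wx": 0,"wy": 0,"wz": 0,"hand": 60},{"dx": 0,"dy": 0,"dz": -0.7,"wx": 0,"wy": 0,"wz": 0,"hand": 60},{"dx": 0,"dy": 0,"dz": -1.4,"wx": 0,"wy": 0,"wz": 0,"hand": 60},{"dx": 0.4,"dy": 0,"dz": -2.2,"wx": 0,"wy": 0,"wz": 0,"hand": 60},{"dx": 1,"dy": 0,"dz": -2.8,"wx": 0,"wy": 0,"wz": 0,"hand": 60},{"dx": 1.6,"dy": 0,"dz": -3,"wx": 0,"wy": 0,"wz": 0,"hand": 60},{"dx": 2,"dy": 0,"dz": -3,"wx": 0,"wy": 0,"wz": 0,"hand": 60},{"dx": 2,"dy": 0,"dz": -3,"wx": 0,"wy": 0,"wz": 0,"hand": 60},{"dx": 2,"dy": 0,"dz": -3,"wx": 0,"wy": 0,"wz": 0,"hand": 60}]'

```text
clock: 26.75
eef_pos: [0.4346, 0.352, 0.1962]
tool_rot: [0.6, 0.8, -0.0, 0.0]
ft_force: [0.2, -0.3, 0.7]
grip_width: 0.0601
grasp_force: 0.0
```

Run:
```python
from h import *
b=snap('scene','s5')[130:290,190:370]; a=snap('top','t5')[110:270,160:340]
cv2.imwrite('pics/s5c.png',cv2.resize(np.hstack([a,b])[:,:,::-1],None,fx=2.2,fy=2.2,interpolation=cv2.INTER_CUBIC))
```

```text
(no output)
```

View pics/s5c.png

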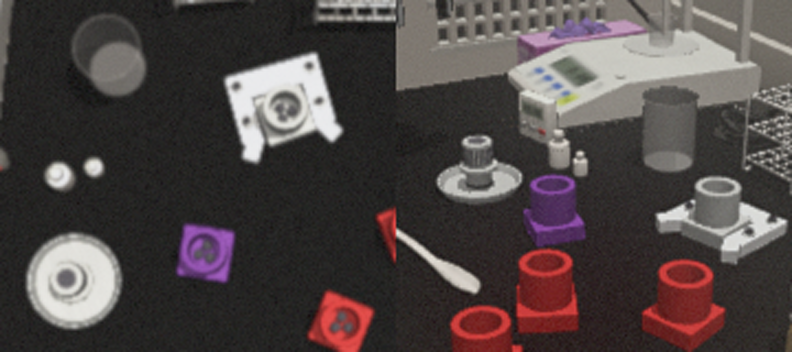

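The lid stands upright in the pan (about (68,280) in the top half, (478,165) in the scene half). I'll check once, numerically, that the jar is still home in the fork.

Run:
```python
from h import *
im=cv2.imread('pics/t5.png')[120:195,255:325]
cv2.imwrite('pics/fk.png',cv2.resize(im,None,fx=8,fy=8,interpolation=cv2.INTER_CUBIC))
g=cv2.imread('pics/t5.png').astype(float).mean(axis=2)
x=np.array([np.cos(.287),np.sin(.287)]);y=np.array([-x[1],x[0]])
from scipy.ndimage import map_coordinates
s=np.arange(.58,.72,.001)
for q in (-.163-.024,-.163-.015,-.163,-.163+.015,-.163+.024):
    px=np.array([proj('top',[*(a*x+q*y),.018]) for a in s]); v=map_coordinates(g,[px[:,1],px[:,0]],order=1)
    print(round(q,3),[(round(float(s[i]),3),'+' if v[i+1]>v[i] else '-') for i in np.where(np.diff((v>110).astype(int)))[0]])
```

```text
-0.187 [(0.606, '+'), (0.694, '-')]
-0.178 [(0.605, '+'), (0.633, '-'), (0.639, '+'), (0.645, '-'), (0.654, '+'), (0.694, '-')]
-0.163 [(0.604, '+'), (0.613, '-'), (0.615, '+'), (0.63, '-'), (0.631, '+'), (0.64, '-'), (0.644, '+'), (0.653, '-'), (0.658, '+'), (0.695, '-')]
-0.148 [(0.603, '+'), (0.617, '-'), (0.623, '+'), (0.695, '-')]
-0.139 [(0.604, '+'), (0.695, '-')]
```

View pics/fk.png

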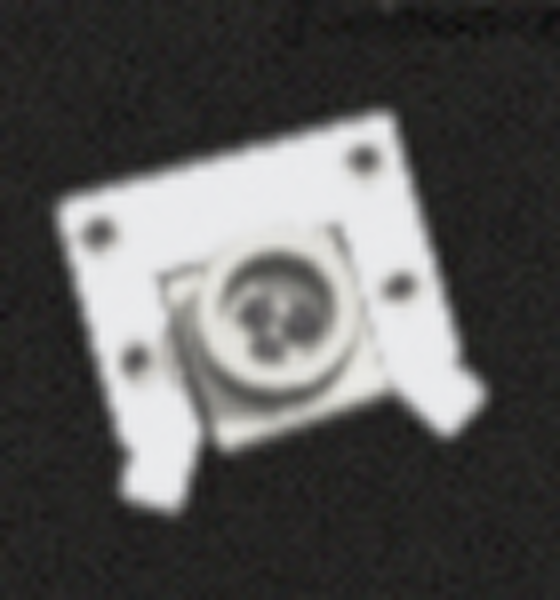

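In the close crop the foot sits against the back of the fork, within about 1 mm after allowing for its visible front face. I'm handing the job in.

```bash
python3 -c "
from workcell import bot
print(bot.job_done())"
```

```text
the job is handed in; nothing more can be done
None
```

The steel jar is home in the fork with its lid twisted off, and the lid stands upright in the pan; the job is handed in at about 27 s of the 69 s allowed, but the call returned no verdict.

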